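# Fish the dropped collar out from under the microscope stage

### The job

A steel collar has dropped onto the foot of the microscope stand, under the fixed stage plate where fingers cannot get at it. Take the hooked rod, drop its hook into the collar's bore, draw the collar gently forward by feel until the low bar across the front of the foot stops it, and keep a light steady pull of about 7 newtons on it there for one second. Then free the hook, leaving the collar out in the open strip, and stand the rod back on the table clear of the microscope; do not touch the collar with the gripper, do not strain the microscope and leave the small parts around it alone.

Things in the scene. Friction and masses are not known exactly. Their poses are not given: they have to be found in the camera images.
- hookrod: Hooked rod: pale wooden handle block 50 x 20 x 44 mm (x, y, z; grip it across y) and a 7 mm steel rod leaving its +x face level, axis 34 mm above the underside, to a down-turned hook. Stands on handle and hook tip. 120 g. Origin: centre of the handle's underside, x towards the hook. Held firmly it follows the gripper with about 1 mm of give; not measured while held.
- hook_tip (a point): Lowest point of the hook's down-turned end (7 mm diameter, 30 mm long below the level rod), 155 mm ahead of the rod's origin and at the same height as its underside.
- collar: Plain steel collar (thick ring) lying flat, 44 mm outer diameter, 22 mm bore right through, 12 mm high, 110 to 225 g. Origin: centre of its underside. It starts on the foot under the stage plate, its centre at x = 13 to 33 mm, y = -40 to +30 mm in the stand's axes.
- scope: Microscope stand, fixed. Origin on the table under the foot; -x is its open front, facing the robot, +y the column side. Ivory foot: x -95 to 105, y -90 to 145 mm, flat top 30 mm above the table; side rims 6 mm higher, inner faces at y -84 and +74. Keep all pushes on the stand together, downward too, below 20 N.
- stage_edge (a point): Middle of the lower front edge of the black stage plate (the guard), 115 mm above the table and 85 mm above the foot. The plate reaches 89 mm back (+x of the stand) and 80 mm to each side, is 12 mm thick, with a 44 x 76 mm slot over its middle. In front of this edge the foot is open above, 54 to 80 mm from edge to front bar.
- column (a point): Foot of the stand's column, on its centre line at the height of the foot's top. Column 55 (x) x 45 (y) mm, rising to 275 mm above the table, with a limb stub that reaches 75 mm towards -y at 254 to 290 mm height and a 40 mm round focus knob sticking out 22 mm in front and behind at 85 mm height.
- bar_zone (a point): Middle of the zone of the low metal bar across the foot's front, on the foot's top. The bar (8 mm thick, 150 mm along y, 8 mm high, rigid) is clamped parallel to the stand's y with its inner face anywhere from 13 mm before to 13 mm behind this point along the stand's x, not measured: find it by feel. Pull then rises several N/mm; 4.5 to 9.5 N is right, over 16 N bruises. Sliding takes under 2.5 N.
- canister: Bystander: small clear jar with a grey cap, 32 mm diameter, 52 mm high. Origin: centre of its underside.
- objective: Bystander: small metal lens barrel standing on the table, 26 mm diameter, 44 mm high. Origin: centre of its underside.
- eyepiece: Bystander: black eyepiece standing on the table, 36 mm diameter above, 45 mm high. Origin: centre of its underside.

How it is judged:
By the outcome, as a careful person would: the job done as asked, in the order asked, and still so for the second after the job is handed in, with the robot touching nothing.
It also fails if it takes over 64 s, if anything falls off the work surface, if the arm or the gripper's body presses on something with over 40 N, if the wrist force passes 120 N, or if a joint passes its speed limit or range.

### The arm

A 6-joint arm with a two-finger parallel gripper is mounted at the origin on the work surface. World frame = base frame: x ahead of the robot, y to its left, z up, the work surface at z = 0. Lengths are in m, angles in rad, forces in N, time in s.
With the tool pointing down it reaches from about 0.425 to 0.95 m from the base axis. Payload 3.5 kg.
Tool frame: the origin (TCP) lies at the very end of the fingers, on their centre line; the grasp point (between the pads) lies 19 mm behind it; x points along the fingers, z is the direction in which the jaws open and shut, and the axes are right-handed (so a half turn about x gives the same grasp; the last joint's range is limited). The gripper opens to 85 mm and grips with 20 to 120 N. Pads are 22 mm wide; open, the fingers measure 114 mm over their backs; the gripper's body (76 mm by 85 mm) begins 54 mm behind the grasp point. The pads swing forward as they close: fully open they stand 13 mm farther back than shut.
Start: joints at [1.133, 0.286, 1.577, -0, 1.279, -0.15], TCP at [0.192, 0.647, 0.231] pointing down, gripper open.
Joint ranges: [-2.77, 2.77], [-0.9, 2.22], [0.21, 2.48], [-1.53, 4.67], [0.24, 2.81], [-2.84, 2.84]. Speed limits (rad/s): [2.79, 2.79, 3.14, 3.14, 3.14, 3.14].

### API

Orientations are given as a unit quaternion [x, y, z, w].
In Python, from plant import ctrl, cams gives the robot as it stands.
- The arm moves only by the tool play_rows, never from a script. Its argument "rows" is a list of rows, each a list of 3 entries, a list of its own where there are three numbers: the opening in per cent of the stroke, from 0 (shut) to 100 (fully open), then the shift along the tool's x, y, z in units of 0.3 m (1.0 is 0.3 m), then the turn, a rotation vector about the tool's x, y, z in units of pi/2 rad (1.0 is pi/2 rad). A call has 1 to 10 rows; each row is the pose to reach, as a shift and turn from the pose commanded when the call began, along the tool's axes at that moment; what a row does not reach only later rows make up. A row lasts 1/12 s, in which the tool goes at most 41.7 mm and 7.16 degrees, less where a joint would pass 70% of its speed; a pose out of reach is approached as far as the arm can. A call with a number of a shift or a turn outside -1 to 1 is refused whole. A call with a gripper value outside its range is refused whole. The fingers move at their own pace and stop on an object; "force" is the grip in N (left out, the last holds). Time passes only in rows, so rows that repeat a pose let the fingers close. It gives the time, the measured TCP pose, the force and the opening at its end, in the units of the state.
- ctrl.get_state(): the state, without advancing time (a new reading comes with each control period).
- cams.read_camera(name): name is "side" or "top"; returns a dict with "color" (384x512x3 uint8, red, green, blue), "fx", "fy", "cx", "cy" (pixels), "view" (4x4, takes a point from world to camera coordinates). Camera axes: x right, y down, z forward; pixel columns grow to the right and rows downward; lengths in m; the calibration is good to about 2 mm. A picture is of the moment at which its call begins. There is no depth.
- ctrl.sign_off(): hands the job in, once; it reports no verdict.
The state is a dict: "time": time; "qpos": joint angles; "dq": joint speeds; "joint_efforts": joint torques, N m; "eef_pos": TCP position; "tcp_rot": TCP orientation; "contact_force": force on the tool from outside, world axes, zero at the start; "wrist_torque": the same for the moment, N m; "opening": opening from 0.0 (shut) to 1.0 (fully open).
Only numpy, scipy, OpenCV 4.12 (cv2) and the standard library are available. Lean on these libraries where they do the work, as an engineer would, in place of code of your own. Each camera call takes 0.05 s, during which the arm holds its last target. There are 200 camera calls.

## Working session

There is one attempt and no reset: what is moved stays moved. The work goes in short steps, Python scripts to look and compute and a tool call to move; the robot and the scene stay as the last step left them, time stands still between calls to the robot, and variables do not carry over. Pictures are saved under pics/ and viewed, about 8 in all and at most 12, crops included, and the job is handed in when it is done.

Besides the shell and the picture viewer there is one more tool, called after "Call:" as name(argument=value, ...), one argument or row to a line, values as JSON. play_rows: Moves the arm, as the interface text tells. Shifts and turns lie within -1 to 1; 1 stands for 0.3 m of shift or pi/2 rad of turn. Its arguments: {"type":"object","properties":{"rows":{"type":"array"},"force":{"type":"number"}},"required":["rows"]}

```bash
ls; mkdir -p pics; python3 - <<'E'
from plant import ctrl,cams
import cv2,numpy as np
s=ctrl.get_state()
for k in s: print(k,np.round(s[k],4))
for n in("side","top"):
    c=cams.read_camera(n); cv2.imwrite(f"pics/{n}0.png",cv2.resize(c["color"][:,:,::-1],(800,600),interpolation=cv2.INTER_CUBIC))
    np.save(f"pics/{n}0.npy",c["color"])
    print(n,[c[k] for k in("fx","fy","cx","cy")],np.round(c["view"],4).tolist())
E
```

```text
pics
time 0.0
qpos [ 1.133   0.2872  1.5782  0.      1.2786 -0.15  ]
dq [-0.0005  0.0001  0.0002 -0.0005 -0.0007  0.0002]
joint_efforts [-1.70000e-03 -4.05988e+01 -2.92623e+01 -3.00000e-04  5.90000e-03
 -0.00000e+00]
eef_pos [0.1913 0.6467 0.2299]
tcp_rot [-0.4235  0.5673  0.4227  0.5658]
contact_force [ 0.4048 -0.0944  0.3682]
wrist_torque [ 0.0169 -0.0293  0.0186]
opening 0.9974
side [367.09625443356964, 367.09625443356964, 254.61744332232809, 195.66606064280614] [[0.9943, -0.1057, 0.0146, -0.5818], [-0.0651, -0.7092, -0.702, 0.0732], [0.0845, 0.6971, -0.712, 0.9659], [0.0, 0.0, 0.0, 1.0]]
top [382.2025573429839, 382.2025573429839, 260.37698652778136, 191.87309791039155] [[0.0119, -0.9999, 0.0021, -0.0317], [-0.9815, -0.012, -0.1909, 0.6004], [0.1909, 0.0002, -0.9816, 1.238], [0.0, 0.0, 0.0, 1.0]]
```

View pics/side0.png

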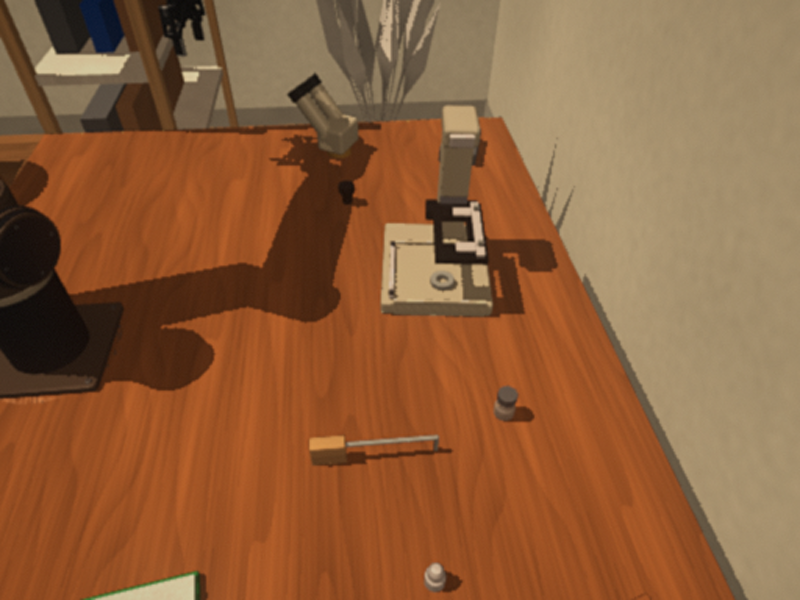

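View pics/top0.png

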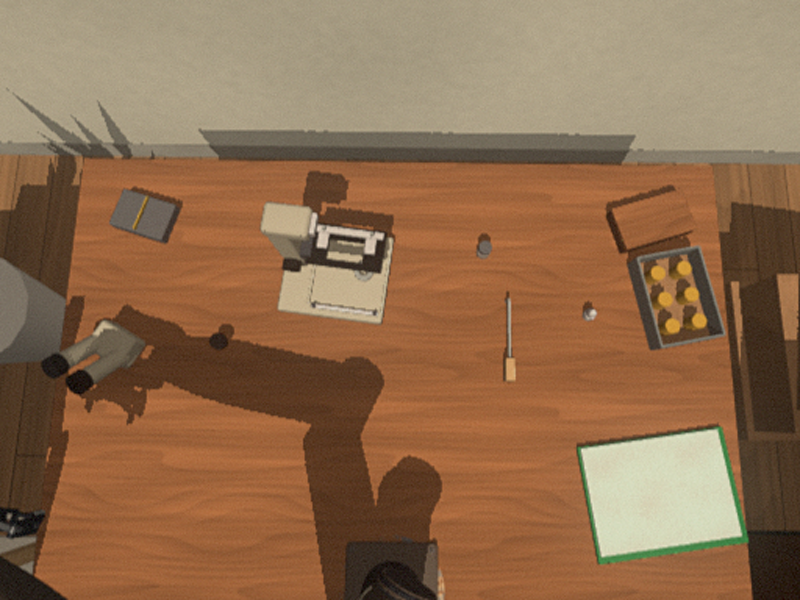

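Side view: the scope is at about (437,260), with the collar visible at (443,280), the rod handle at (328,450) and hook at (436,443). Top view: the scope is at (340,270) and the rod runs from (510,370) to (508,293). I'll enlarge these.

```bash
python3 - <<'E'
import cv2,numpy as np
S=np.load("pics/side0.npy")[:,:,::-1];T=np.load("pics/top0.npy")[:,:,::-1]
def crop(I,x,y,w,h,k):
    c=cv2.resize(I[y:y+h,x:x+w],None,fx=k,fy=k,interpolation=cv2.INTER_CUBIC)
    for i in range(0,w,10): 
        cv2.line(c,(i*k,0),(i*k,6),(0,0,255),1); cv2.putText(c,str(x+i),(i*k,16),0,.35,(0,255,0),1)
    for i in range(0,h,10):
        cv2.line(c,(0,i*k),(6,i*k),(0,0,255),1); cv2.putText(c,str(y+i),(8,i*k+4),0,.35,(0,255,0),1)
    return c
cv2.imwrite("pics/A.png",crop(S,235,125,80,78,7)) 
cv2.imwrite("pics/B.png",crop(T,165,125,95,85,7))
C=np.zeros((600,800,3),np.uint8)
c=crop(T,308,180,35,70,8);C[:560,:280]=c
c=crop(S,190,270,100,35,5);C[:175,290:790]=c
c=crop(S,265,240,65,45,5);C[200:425,290:615]=c
cv2.imwrite("pics/C.png",C)
E
```

```text
(no output)
```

View pics/A.png

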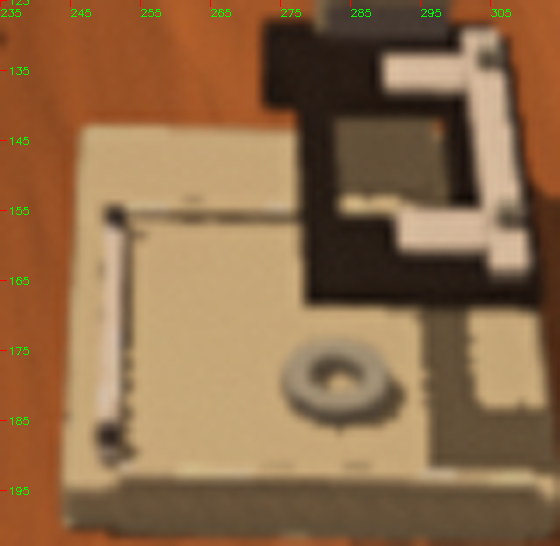

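View pics/B.png

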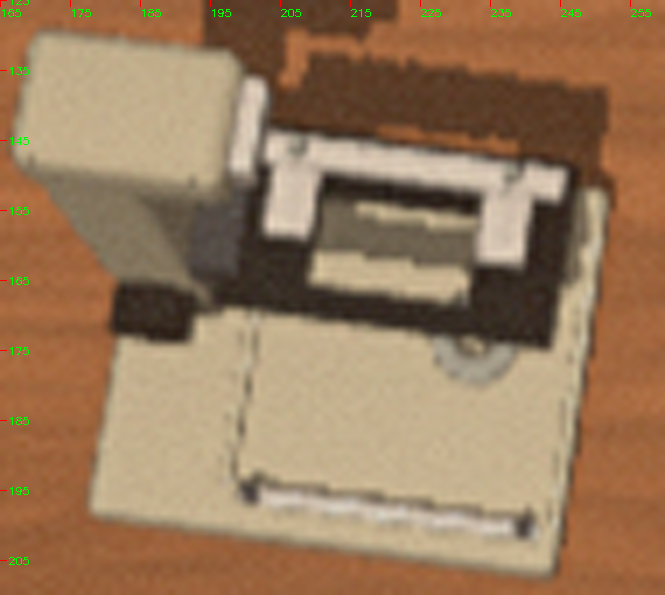

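View pics/C.png

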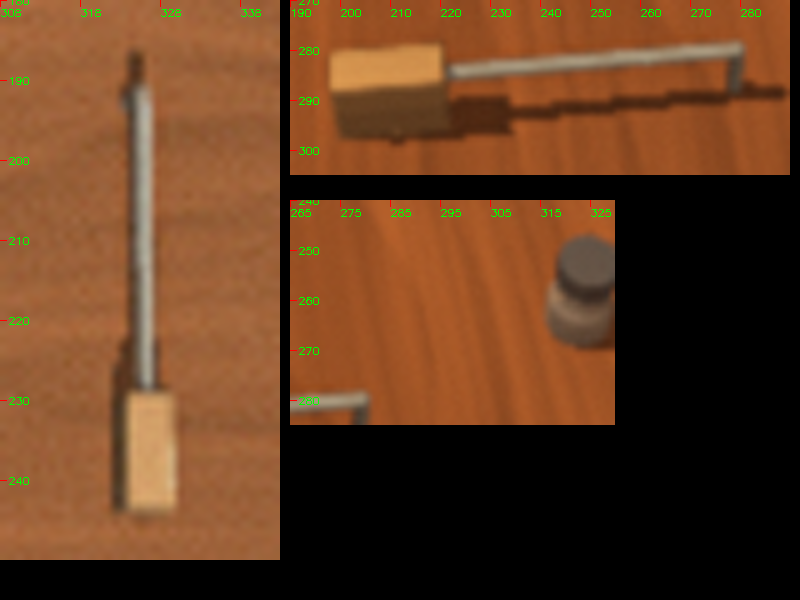

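Crops show the foot corners, bar, plate corner, collar (side crop (335,375)) and rod handle/hook clearly. I'll fit the poses from both views.

```bash
cat > h.py <<'E'
import numpy as np
from scipy.optimize import least_squares
K={"side":(367.096,254.617,195.666,np.array([[0.9943,-0.1057,0.0146,-0.5818],[-0.0651,-0.7092,-0.702,0.0732],[0.0845,0.6971,-0.712,0.9659]])),
"top":(382.2026,260.377,191.873,np.array([[0.0119,-0.9999,0.0021,-0.0317],[-0.9815,-0.012,-0.1909,0.6004],[0.1909,0.0002,-0.9816,1.238]]))}
def proj(n,p):
    f,cx,cy,V=K[n]; c=V@np.append(p,1); return np.array([cx+f*c[0]/c[2],cy+f*c[1]/c[2]])
def nat(u,v,x0,y0,k): return np.array([(u+.5)/k-.5+x0,(v+.5)/k-.5+y0])
def ray(n,px,z):
    f,cx,cy,V=K[n]; d=V[:,:3].T@np.array([(px[0]-cx)/f,(px[1]-cy)/f,1]); o=-V[:,:3].T@V[:,3]
    return o+d*(z-o[2])/d[2]
def fit(obs,x0):
    def T(q,p): c,s=np.cos(q[2]),np.sin(q[2]); return np.array([q[0]+c*p[0]-s*p[1],q[1]+s*p[0]+c*p[1],p[2]])
    r=lambda q:np.concatenate([proj(n,T(q,p))-m for n,p,m in obs])
    s=least_squares(r,x0,loss="soft_l1"); return s.x,r(s.x).reshape(-1,2)
E
python3 - <<'E'
from h import *
A=lambda u,v:nat(u,v,235,125,7)
B=lambda u,v:nat(u,v,165,125,7)
obs=[("top",(-.095,.145,.03),B(90,515)),("top",(-.095,-.09,.032),B(553,574)),("top",(.105,-.09,.036),B(607,190)),
("side",(-.095,.145,.03),A(85,127)),("side",(-.095,-.09,.036),A(65,487))]
q,r=fit(obs,[.7,.1,0]); print("scope",q,"\n",r.round(2))
c,s=np.cos(q[2]),np.sin(q[2]); R=np.array([[c,-s],[s,c]])
st=lambda w:(R.T@(w[:2]-q[:2])*1000).round(1)
for nm,n,p,z in [("plateFR","side",A(305,303),.115),("plateFR","top",B(550,348),.115),("plateFRtop","top",B(552,340),.127),
 ("collar","side",A(335,374),.042),("hole","side",A(337,372),.042),("cL","side",A(282,378),.040),("cR","side",A(388,380),.040),
 ("barL","top",B(250,490),.038),("barR","top",B(525,523),.038),("bar_in_side","side",A(125,320),.038),("barbase_in","side",A(131,320),.03),("bar_L","side",A(115,215),.04),("bar_R","side",A(108,435),.04),
 ("collarBottomtop","top",B(477,384),.042)]:
    w=ray(n,p,z); print(nm,n,w.round(4),st(w))
C=lambda u,v:nat(u,v,308,180,8); D=lambda u,v:nat(u-290,v,190,270,5)
ob=[("top",(.025,.01,.044),C(127,392)),("top",(.025,-.01,.044),C(176,392)),("top",(-.025,-.01,.044),C(177,512)),("top",(-.025,.01,.044),C(127,512)),
("side",(-.025,.01,.044),D(330,52)),("side",(.025,.01,.044),D(442,44)),("side",(.025,-.01,.044),D(443,85)),("side",(-.025,-.01,.044),D(332,93)),
("top",(.1585,0,.0375),C(142,88)),("side",(.1585,0,.0375),D(743,43)),("side",(.155,0,0),D(735,91))]
q,r=fit(ob,[.5,-.3,0]);print("rod",q,"\n",r.round(2))
for o,n in((ob[:4]+ob[8:9],"top"),(ob[4:8]+ob[9:],"side")): print(n,fit(o,[.5,-.3,0])[0])
print("eye/can top", ray("top",(484*.64,244*.64),.05),ray("top",(590*.64,313*.64),.04))
E
```

```text
scope [ 0.6600668   0.107348   -0.11507463] 
 [[-0.16 -0.49]
 [ 1.12 -0.47]
 [ 0.99 -1.46]
 [-1.48 -0.65]
 [-0.95 -1.64]]
plateFR side [0.6489 0.0325 0.115 ] [ -2.5 -75.6]
plateFR top [0.6474 0.0325 0.115 ] [ -3.9 -75.8]
plateFRtop top [0.6484 0.0311 0.127 ] [ -2.9 -77.1]
collar side [0.6714 0.0707 0.042 ] [ 15.5 -35.1]
hole side [0.6724 0.0719 0.042 ] [ 16.4 -33.8]
cL side [0.6501 0.0724 0.04  ] [ -5.9 -35.8]
cR side [0.6928 0.0674 0.04  ] [ 37.1 -35.9]
barL top [0.5926 0.182  0.038 ] [-75.6  66.4]
barR top [0.5778 0.0466 0.038 ] [-74.7 -69.8]
bar_in_side side [0.5905 0.1157 0.038 ] [-70.1   0.3]
barbase_in side [0.594  0.1245 0.03  ] [-67.6   9.4]
bar_L side [0.5929 0.1821 0.04  ] [-75.3  66.5]
bar_R side [0.5765 0.0457 0.04  ] [-75.9 -70.8]
collarBottomtop top [0.6464 0.0716 0.042 ] [ -9.5 -37.1]
rod [ 0.45709195 -0.24988421 -0.00134921] 
 [[ 0.51 -0.54]
 [ 0.32 -0.46]
 [ 0.52 -0.51]
 [ 0.79 -0.59]
 [-0.6  -0.18]
 [-0.11 -0.47]
 [ 0.05 -0.67]
 [-1.04 -0.3 ]
 [ 0.5  -1.  ]
 [ 0.15  0.23]
 [-0.81 -0.4 ]]
top [ 0.45500435 -0.24799914 -0.0032772 ]
side [ 0.45791573 -0.25088161  0.0022809 ]
eye/can top [ 0.7307997  -0.19460529  0.05      ] [ 0.57966082 -0.42635658  0.04      ]
```

```bash
cat >> h.py <<'E'
from scipy.spatial.transform import Rotation as Ro
def rel(pos,yaw,sign=1,cur=None):
    from plant import ctrl
    s=ctrl.get_state(); R0=Ro.from_quat(s["tcp_rot"]); p0=np.array(s["eef_pos"])
    x=np.array([0,0,-1.]); z=sign*np.array([-np.sin(yaw),np.cos(yaw),0]); y=np.cross(z,x)
    R1=Ro.from_matrix(np.column_stack([x,y,z]))
    return (R0.inv().apply(np.array(pos)-p0)/.3).round(4),((R0.inv()*R1).as_rotvec()/(np.pi/2)).round(4)
def show():
    from plant import ctrl
    s=ctrl.get_state(); print(round(s["time"],2),np.round(s["eef_pos"],4),np.round(s["contact_force"],2),"q",np.round(s["qpos"],2),"op",round(s["opening"],3)); print(Ro.from_quat(s["tcp_rot"]).as_matrix().round(3).tolist())
E
python3 - <<'E'
from h import *
show()
for sg in(1,-1): print(rel([.40,.37,.23],0,sg),rel([.46,.1,.23],0,sg))
E
```

```text
0.1 [0.1913 0.6467 0.23  ] [-0.19 -0.09 -0.39] q [ 1.13  0.29  1.58 -0.    1.28 -0.15] op 1.002
[[-0.001, -0.959, 0.284], [-0.002, 0.284, 0.959], [-1.0, 0.0, -0.002]]
(array([ 0.0013, -0.9288, -0.6869]), array([-0.1832, -0.0013, -0.0004])) (array([ 0.0029, -1.376 , -1.4931]), array([-0.1832, -0.0013, -0.0004]))
(array([ 0.0013, -0.9288, -0.6869]), array([ 1.8168e+00, -5.0000e-04,  1.9000e-03])) (array([ 0.0029, -1.376 , -1.4931]), array([ 1.8168e+00, -5.0000e-04,  1.9000e-03]))
```

Call:
play_rows(
  rows=[
    [100,[0,-0.93,-0.69],[-0.183,0,0]],
    [100,[0,-0.93,-0.69],[-0.183,0,0]],
    [100,[0,-0.93,-0.69],[-0.183,0,0]],
    [100,[0,-0.93,-0.69],[-0.183,0,0]],
    [100,[0,-0.93,-0.69],[-0.183,0,0]],
    [100,[0,-0.93,-0.69],[-0.183,0,0]],
    [100,[0,-0.93,-0.69],[-0.183,0,0]],
    [100,[0,-0.93,-0.69],[-0.183,0,0]],
    [100,[0,-0.93,-0.69],[-0.183,0,0]],
    [100,[0,-0.93,-0.69],[-0.183,0,0]],
  ],
  force=40,
)

```text
time: 0.93
eef_pos: [0.4021, 0.3667, 0.2309]
tcp_rot: [-0.499, 0.502, 0.498, 0.501]
contact_force: [-0.4, -0.2, -0.5]
opening: 1.003
```

Call:
play_rows(
  rows=[
    [100,[0,-0.2,-1],[0,0,0]],
    [100,[0,-0.2,-1],[0,0,0]],
    [100,[0,-0.2,-1],[0,0,0]],
    [100,[0,-0.2,-1],[0,0,0]],
    [100,[0,-0.2,-1],[0,0,0]],
    [100,[0,-0.2,-1],[0,0,0]],
    [100,[0,-0.2,-1],[0,0,0]],
    [100,[0,-0.2,-1],[0,0,0]],
    [100,[0,-0.2,-1],[0,0,0]],
  ],
)

```text
time: 1.68
eef_pos: [0.4606, 0.0675, 0.2311]
tcp_rot: [-0.499, 0.501, 0.499, 0.501]
contact_force: [0.4, -0.2, 0.3]
opening: 0.997
```

Call:
play_rows(
  rows=[
    [100,[0,0,-1],[0,0,0]],
    [100,[0,0,-1],[0,0,0]],
    [100,[0,0,-1],[0,0,0]],
    [100,[0,0,-1],[0,0,0]],
    [100,[0,0,-1],[0,0,0]],
    [100,[0,0,-1],[0,0,0]],
    [100,[0,0,-1],[0,0,0]],
    [100,[0,0,-1],[0,0,0]],
    [100,[0,0,-1],[0,0,0]],
  ],
)

```text
time: 2.43
eef_pos: [0.4605, -0.2313, 0.2309]
tcp_rot: [-0.499, 0.501, 0.5, 0.501]
contact_force: [0.0, 0.7, -0.4]
opening: 1.002
```

```bash
python3 - <<'E'
from h import *
show(); print(rel([.4565,-.2495,.08],0),rel([.4565,-.2495,.007],0))
E
```

```text
2.43 [ 0.4605 -0.2313  0.2309] [ 0.01  0.66 -0.4 ] q [-0.66 -0.07  1.96  0.    1.25 -2.23] op 1.002
[[-0.0, -1.0, 0.003], [0.001, 0.003, 1.0], [-1.0, 0.0, 0.001]]
(array([ 0.503 ,  0.0131, -0.0614]), array([-0.0017,  0.0007, -0.0002])) (array([ 0.7463,  0.013 , -0.0616]), array([-0.0017,  0.0007, -0.0002]))
```

Call:
play_rows(
  rows=[
    [100,[0.25,0.013,-0.062],[0,0,0]],
    [100,[0.5,0.013,-0.062],[0,0,0]],
    [100,[0.5,0.013,-0.062],[0,0,0]],
    [100,[0.6,0.013,-0.062],[0,0,0]],
    [100,[0.7,0.013,-0.062],[0,0,0]],
    [100,[0.745,0.013,-0.062],[0,0,0]],
    [100,[0.745,0.013,-0.062],[0,0,0]],
    [60,[0.745,0.013,-0.062],[0,0,0]],
    [40,[0.745,0.013,-0.062],[0,0,0]],
    [30,[0.745,0.013,-0.062],[0,0,0]],
  ],
)

```text
time: 3.27
eef_pos: [0.4583, -0.2495, 0.0104]
tcp_rot: [0.502, -0.5, -0.499, -0.5]
contact_force: [0.2, 0.7, 1.3]
opening: 0.601
```

Call:
play_rows(
  rows=[
    [20,[0,0,0],[0,0,0]],
    [10,[0,0,0],[0,0,0]],
    [5,[0,0,0],[0,0,0]],
    [5,[0,0,0],[0,0,0]],
    [5,[0,0,0],[0,0,0]],
    [5,[0,0,0],[0,0,0]],
  ],
  force=60,
)

```text
time: 3.77
eef_pos: [0.4573, -0.2499, 0.0095]
tcp_rot: [0.501, -0.5, -0.499, -0.5]
contact_force: [0.3, 1.2, 6.2]
opening: 0.229
```

```bash
python3 - <<'E'
from h import *
from plant import cams
import cv2
show()
M=np.zeros((600,800,3),np.uint8)
c=cams.read_camera("side")["color"][:,:,::-1]; M[:300,:800]=cv2.resize(c[240:315,140:340],(800,300),interpolation=cv2.INTER_CUBIC)
t=cams.read_camera("top")["color"][:,:,::-1]; M[300:,:400]=cv2.resize(t[175:250,275:375],(400,300),interpolation=cv2.INTER_CUBIC)
cv2.imwrite("pics/D.png",M)
E
```

```text
3.77 [ 0.4573 -0.2499  0.0095] [0.27 1.19 6.19] q [-0.7   0.25  2.08  0.    0.81 -2.27] op 0.229
[[0.002, -1.0, 0.001], [-0.001, 0.001, 1.0], [-1.0, -0.002, -0.001]]
```

View pics/D.png

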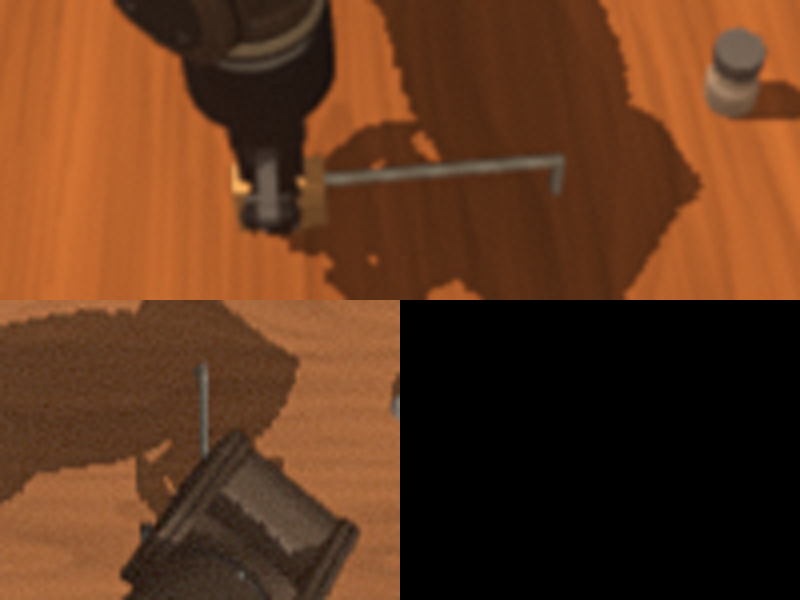

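Grip is on the handle (side pixel (270,190)), and the hook tip is unmoved at (557,192). Lifting.

Call:
play_rows(
  rows=[
    [5,[-0.05,0,0],[0,0,0]],
    [5,[-0.15,0,0],[0,0,0]],
    [5,[-0.25,0,0],[0,0,0]],
    [5,[-0.35,0,0],[0,0,0]],
    [5,[-0.45,0,0],[0,0,0]],
    [5,[-0.5,0,0],[0,0,0]],
    [5,[-0.5,0,0],[0,0,0]],
    [5,[-0.5,0,0],[0,0,0]],
  ],
)

```text
time: 4.53
eef_pos: [0.4562, -0.2492, 0.1582]
tcp_rot: [0.5, -0.5, -0.499, -0.5]
contact_force: [-0.6, 0.2, -1.8]
opening: 0.225
```

```bash
python3 - <<'E'
from h import *
show(); print(rel([.458,.0946,.16],-.11))
E
```

```text
4.53 [ 0.4562 -0.2492  0.1582] [-0.61  0.21 -1.76] q [-0.7   0.02  2.02 -0.    1.1  -2.27] op 0.225
[[0.001, -1.0, 0.001], [-0.001, 0.001, 1.0], [-1.0, -0.001, -0.001]]
(array([-0.0072, -0.0053,  1.1461]), array([ 0.0697, -0.0005,  0.0007]))
```

Call:
play_rows(
  rows=[
    [5,[0,0,0.04],[0,0,0]],
    [5,[0,0,0.12],[0.01,0,0]],
    [5,[0,0,0.22],[0.02,0,0]],
    [5,[0,0,0.33],[0.03,0,0]],
    [5,[0,0,0.44],[0.04,0,0]],
    [5,[0,0,0.55],[0.05,0,0]],
    [5,[0,0,0.66],[0.06,0,0]],
    [5,[0,0,0.76],[0.07,0,0]],
    [5,[0,0,0.84],[0.07,0,0]],
    [5,[0,0,0.88],[0.07,0,0]],
  ],
)

```text
time: 5.37
eef_pos: [0.4537, 0.0184, 0.1549]
tcp_rot: [-0.47, 0.527, 0.474, 0.525]
contact_force: [-0.4, 0.1, -0.6]
opening: 0.227
```

```bash
python3 - <<'E'
from h import *
show(); print(rel([.458,.0946,.16],-.11),rel([.458,.0946,.0625],-.11))
E
```

```text
5.37 [0.4537 0.0184 0.1549] [-0.37  0.06 -0.59] q [-0.18 -0.13  2.17  0.    1.11 -1.65] op 0.227
[[-0.006, -0.994, 0.108], [0.002, 0.108, 0.994], [-1.0, 0.006, 0.002]]
(array([-0.0165,  0.0131,  0.254 ]), array([ 0.0014,  0.001 , -0.0037])) (array([0.3085, 0.0112, 0.2535]), array([ 0.0014,  0.001 , -0.0037]))
```

Call:
play_rows(
  rows=[
    [5,[0,0.01,0.08],[0,0,0]],
    [5,[0,0.013,0.16],[0,0,0]],
    [5,[0,0.013,0.22],[0,0,0]],
    [5,[0,0.013,0.25],[0,0,0]],
    [5,[0,0.013,0.25],[0,0,0]],
    [5,[0.1,0.013,0.25],[0,0,0]],
    [5,[0.18,0.013,0.25],[0,0,0]],
    [5,[0.25,0.013,0.25],[0,0,0]],
    [5,[0.28,0.013,0.25],[0,0,0]],
    [5,[0.28,0.013,0.25],[0,0,0]],
  ],
)

```text
time: 6.2
eef_pos: [0.4579, 0.0893, 0.0706]
tcp_rot: [-0.47, 0.529, 0.473, 0.525]
contact_force: [0.1, -0.2, -0.2]
opening: 0.227
```

```bash
python3 - <<'E'
from h import *
from plant import cams
import cv2
show(); print(rel([.518,.088,.0625],-.11))
def crop(n,x,y,w,h,k):
    c=cams.read_camera(n)["color"][:,:,::-1]
    c=cv2.resize(c[y:y+h,x:x+w],None,fx=k,fy=k,interpolation=cv2.INTER_CUBIC); return c
M=np.zeros((600,800,3),np.uint8)
M[:450,:480]=crop("side",235,130,80,75,6); M[:360,480:800]=crop("top",190,140,80,90,4)
cv2.imwrite("pics/E.png",M)
E
```

```text
6.2 [0.4579 0.0893 0.0706] [ 0.13 -0.21 -0.15] q [-0.03  0.03  2.19 -0.    0.93 -1.48] op 0.227
[[-0.007, -0.994, 0.111], [-0.0, 0.111, 0.994], [-1.0, 0.007, -0.001]]
(array([ 0.0256, -0.1997,  0.018 ]), array([-0.0008, -0.0005, -0.0046]))
```

View pics/E.png

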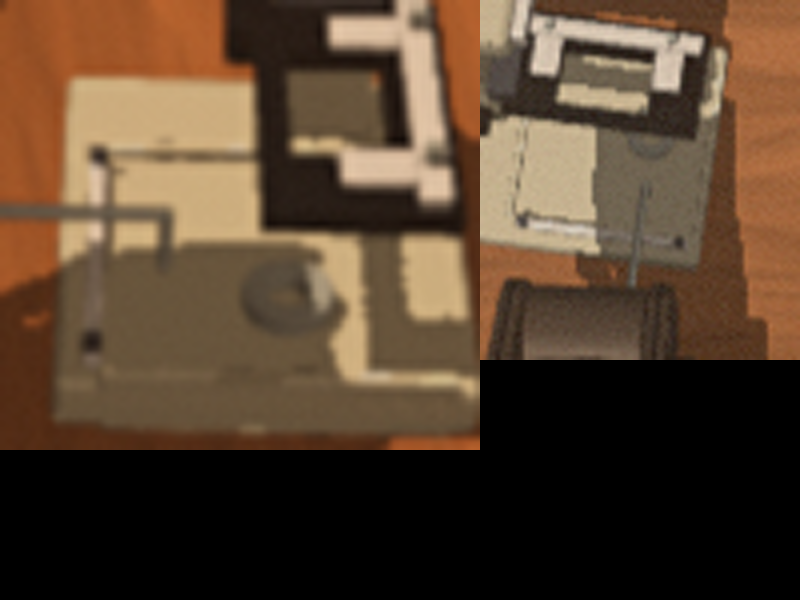

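```bash
python3 - <<'E'
from h import *
tip=ray("side",nat(165,266,235,130,6),.061); print("tip seen side",tip,"model",[.6117,.0723])
print("tip model px",(proj("side",[.6117,.0723,.061])-[235,130])*6)
print("rod end top view: seen",nat(646-480,187,190,140,4),"model",proj("top",[.6152,.0719,.0985]))
for uv in((292,296),(290,298)): print("collar", ray("side",nat(*uv,235,130,6),.042))
E
```

```text
tip seen side [0.61288236 0.07219142 0.061     ] model [0.6117, 0.0723]
tip model px [159.97061916 263.46364278]
rod end top view: seen [231.125 186.375] model [231.20855122 184.86357543]
collar [0.67316271 0.0667437  0.042     ]
collar [0.6719995  0.06545674 0.042     ]
```

```bash
python3 - <<'E'
from h import *
for y in(.066,.069,.072): print(proj("top",[.672,y,.042]))
print(rel([.518-.0007,.0893-.0032,.0625],-.11))
E
```

```text
[234.53040866 172.26552551]
[233.66518915 172.25515058]
[232.79997042 172.24477565]
(array([ 0.0381, -0.1884,  0.0098]), array([-0.0006, -0.0001, -0.0002]))
```

Call:
play_rows(
  rows=[
    [5,[0.02,-0.02,0.01],[0,0,0]],
    [5,[0.025,-0.06,0.019],[0,0,0]],
    [5,[0.025,-0.1,0.019],[0,0,0]],
    [5,[0.025,-0.14,0.019],[0,0,0]],
    [5,[0.025,-0.175,0.019],[0,0,0]],
    [5,[0.025,-0.197,0.019],[0,0,0]],
    [5,[0.025,-0.197,0.019],[0,0,0]],
    [5,[0.025,-0.197,0.019],[0,0,0]],
    [5,[0.025,-0.197,0.019],[0,0,0]],
  ],
)

```text
time: 7.05
eef_pos: [0.5195, 0.0891, 0.0663]
tcp_rot: [-0.472, 0.527, 0.472, 0.527]
contact_force: [-0.6, -0.2, -0.7]
opening: 0.231
```

```bash
cat >> h.py <<'E'
def snap(f,n="side",x=235,y=130,w=80,h=75,k=7):
    from plant import cams
    import cv2
    c=cams.read_camera(n)["color"][:,:,::-1]
    c=cv2.resize(c[y:y+h,x:x+w],None,fx=k,fy=k,interpolation=cv2.INTER_CUBIC)
    cv2.imwrite(f,cv2.convertScaleAbs(c,alpha=1.5,beta=10))
E
python3 - <<'E'
from h import *
show(); snap("pics/F.png",x=255,y=150,w=60,h=45,k=12)
E
```

```text
7.05 [0.5195 0.0891 0.0663] [-0.62 -0.24 -0.69] q [-0.02  0.17  2.05  0.    0.92 -1.48] op 0.231
[[-0.001, -0.994, 0.11], [0.0, 0.11, 0.994], [-1.0, 0.001, -0.0]]
```

View pics/F.png

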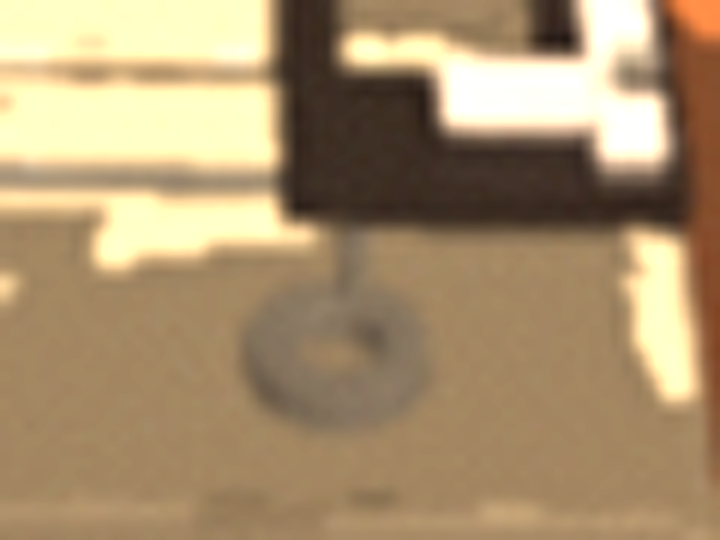

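```bash
python3 - <<'E'
from h import *
N=lambda u,v:nat(u,v,255,150,12)
for v in(288,294,300): print("tip",ray("side",N(343,v),.0568))
for u,v in((337,345),(337,350),(339,348)): print("col",ray("side",N(u,v),.042))
# predict ring silhouettes and hook for hypotheses
def px(p): return ((proj("side",p)-[255,150]+.5)*12-.5).round(0)
for cy in(.066,.069,.072,.075):
    a=np.linspace(0,2*np.pi,73)
    o=np.array([px([.672+.022*np.cos(t),cy+.022*np.sin(t),z]) for t in a for z in(.03,.042)])
    i=np.array([px([.672+.011*np.cos(t),cy+.011*np.sin(t),.042]) for t in a])
    print(cy,"outer",o.min(0),o.max(0),"bore",i.min(0),i.max(0))
y0=.0891-.1547*.11; print("tip model",.5195+.1538,y0,px([.6733,y0,.0568]))
E
```

```text
tip [0.67278053 0.07306468 0.0568    ]
tip [0.67244461 0.07098837 0.0568    ]
tip [0.67210966 0.06891799 0.0568    ]
col [0.67181171 0.06948298 0.042     ]
col [0.671535   0.06776218 0.042     ]
col [0.67211698 0.06840743 0.042     ]
0.066 outer [244. 292.] [434. 456.] bore [294. 323.] [387. 387.]
0.069 outer [242. 284.] [431. 448.] bore [292. 315.] [385. 378.]
0.072 outer [241. 276.] [429. 439.] bore [290. 306.] [383. 369.]
0.075 outer [239. 267.] [427. 430.] bore [288. 298.] [381. 361.]
tip model 0.6733 0.072083 [346. 291.]
```

Call:
play_rows(
  rows=[
    [5,[0.015,0,0],[0,0,0]],
    [5,[0.03,0,0],[0,0,0]],
    [5,[0.04,0,0],[0,0,0]],
    [5,[0.05,0,0],[0,0,0]],
    [5,[0.05,0,0],[0,0,0]],
    [5,[0.05,0,0],[0,0,0]],
  ],
)

```text
time: 7.6
eef_pos: [0.5197, 0.0891, 0.0509]
tcp_rot: [-0.471, 0.527, 0.472, 0.527]
contact_force: [0.1, -0.0, -1.0]
opening: 0.225
```

Call:
play_rows(
  rows=[
    [5,[0.01,0,0],[0,0,0]],
    [5,[0.015,0,0],[0,0,0]],
    [5,[0.02,0,0],[0,0,0]],
    [5,[0.025,0,0],[0,0,0]],
    [5,[0.025,0,0],[0,0,0]],
  ],
)

```text
time: 8.02
eef_pos: [0.5198, 0.0891, 0.0435]
tcp_rot: [-0.472, 0.527, 0.472, 0.527]
contact_force: [-0.2, 0.7, -1.8]
opening: 0.225
```

Call:
play_rows(
  rows=[
    [5,[0,0.007,0],[0,0,0]],
    [5,[0,0.015,0],[0,0,0]],
    [5,[0,0.022,0],[0,0,0]],
    [5,[0,0.03,0],[0,0,0]],
    [5,[0,0.037,0],[0,0,0]],
    [5,[0,0.045,0],[0,0,0]],
    [5,[0,0.055,0],[0,0,0]],
    [5,[0,0.065,0],[0,0,0]],
    [5,[0,0.075,0],[0,0,0]],
    [5,[0,0.085,0],[0,0,0]],
  ],
)

```text
time: 8.85
eef_pos: [0.4946, 0.0919, 0.0439]
tcp_rot: [-0.472, 0.527, 0.472, 0.527]
contact_force: [1.0, 1.0, -0.6]
opening: 0.228
```

```bash
python3 - <<'E'
from h import *
show(); snap("pics/G.png",x=245,y=150,w=60,h=45,k=12)
E
```

```text
8.85 [0.4946 0.0919 0.0439] [ 1.03  1.02 -0.63] q [-0.02  0.15  2.12 -0.    0.87 -1.48] op 0.228
[[0.0, -0.994, 0.11], [-0.0, 0.11, 0.994], [-1.0, -0.0, 0.0]]
```

View pics/G.png

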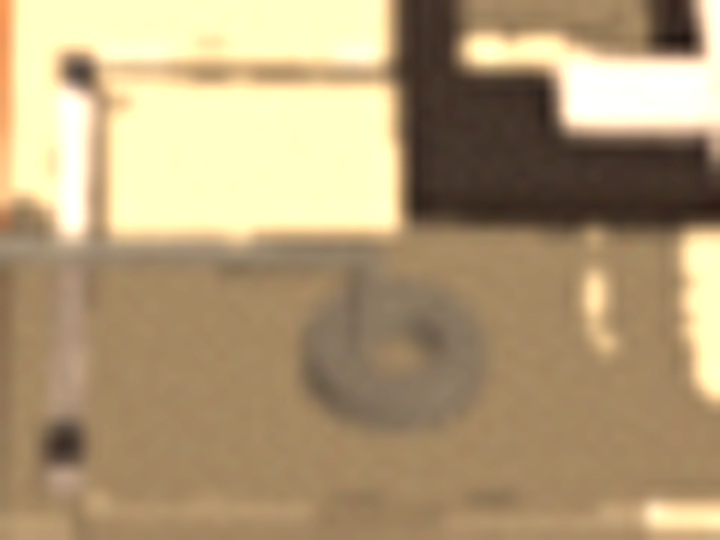

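The hook is in the bore and the collar follows: its centre has moved to (395,350), and its front edge at 303 is still about 40 mm from the bar at 92.

Call:
play_rows(
  rows=[
    [5,[0,0.01,0],[0,0,0]],
    [5,[0,0.02,0],[0,0,0]],
    [5,[0,0.03,0],[0,0,0]],
    [5,[0,0.04,0],[0,0,0]],
    [5,[0,0.05,0],[0,0,0]],
    [5,[0,0.06,0],[0,0,0]],
    [5,[0,0.07,0],[0,0,0]],
    [5,[0,0.08,0],[0,0,0]],
    [5,[0,0.09,0],[0,0,0]],
    [5,[0,0.1,0],[0,0,0]],
  ],
)

```text
time: 9.73
eef_pos: [0.4647, 0.0952, 0.0439]
tcp_rot: [-0.472, 0.527, 0.472, 0.527]
contact_force: [0.7, 0.0, -0.8]
opening: 0.229
```

Call:
play_rows(
  rows=[
    [5,[0,0.003,0],[0,0,0]],
    [5,[0,0.006,0],[0,0,0]],
    [5,[0,0.009,0],[0,0,0]],
    [5,[0,0.012,0],[0,0,0]],
    [5,[0,0.015,0],[0,0,0]],
  ],
)

```text
time: 10.15
eef_pos: [0.4604, 0.0957, 0.0438]
tcp_rot: [-0.472, 0.527, 0.472, 0.527]
contact_force: [1.4, -0.5, -0.7]
opening: 0.228
```

Call:
play_rows(
  rows=[
    [5,[0,0.003,0],[0,0,0]],
    [5,[0,0.006,0],[0,0,0]],
    [5,[0,0.009,0],[0,0,0]],
    [5,[0,0.009,0],[0,0,0]],
  ],
)

```text
time: 10.48
eef_pos: [0.4576, 0.096, 0.0438]
tcp_rot: [-0.472, 0.527, 0.472, 0.527]
contact_force: [0.3, -0.0, -0.3]
opening: 0.227
```

Call:
play_rows(
  rows=[
    [5,[0,0.002,0],[0,0,0]],
    [5,[0,0.004,0],[0,0,0]],
    [5,[0,0.006,0],[0,0,0]],
    [5,[0,0.006,0],[0,0,0]],
  ],
)

```text
time: 10.82
eef_pos: [0.4558, 0.0962, 0.0438]
tcp_rot: [-0.472, 0.527, 0.472, 0.527]
contact_force: [0.9, -0.7, -1.0]
opening: 0.228
```

Call:
play_rows(
  rows=[
    [5,[0,0.002,0],[0,0,0]],
    [5,[0,0.004,0],[0,0,0]],
    [5,[0,0.004,0],[0,0,0]],
  ],
)

```text
time: 11.07
eef_pos: [0.4546, 0.0963, 0.0438]
tcp_rot: [-0.472, 0.527, 0.472, 0.527]
contact_force: [0.5, 0.4, -1.0]
opening: 0.229
```

```bash
python3 - <<'E'
from h import *
show(); snap("pics/H.png",x=235,y=150,w=60,h=45,k=12)
E
```

```text
11.07 [0.4546 0.0963 0.0438] [ 0.51  0.39 -0.96] q [-0.01  0.07  2.21  0.    0.86 -1.47] op 0.229
[[-0.0, -0.994, 0.11], [0.0, 0.11, 0.994], [-1.0, 0.0, -0.0]]
```

View pics/H.png

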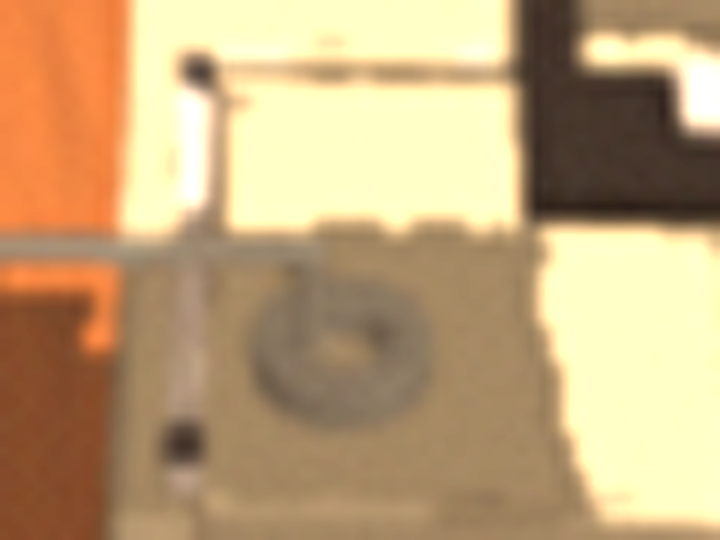

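The collar edge at 250 is about 8 mm from the bar's inner face at 210.

Call:
play_rows(
  rows=[
    [5,[0,0.003,0],[0,0,0]],
    [5,[0,0.006,0],[0,0,0]],
    [5,[0,0.009,0],[0,0,0]],
    [5,[0,0.012,0],[0,0,0]],
    [5,[0,0.012,0],[0,0,0]],
  ],
)

```text
time: 11.53
eef_pos: [0.4509, 0.0967, 0.0438]
tcp_rot: [-0.472, 0.527, 0.472, 0.527]
contact_force: [-0.3, -0.9, -0.7]
opening: 0.226
```

Call:
play_rows(
  rows=[
    [5,[0,0.002,0],[0,0,0]],
    [5,[0,0.004,0],[0,0,0]],
    [5,[0,0.004,0],[0,0,0]],
  ],
)

```text
time: 11.78
eef_pos: [0.4498, 0.0969, 0.0438]
tcp_rot: [-0.472, 0.527, 0.472, 0.527]
contact_force: [0.1, -0.1, -1.2]
opening: 0.22
```

Call:
play_rows(
  rows=[
    [5,[0,0.002,0],[0,0,0]],
    [5,[0,0.004,0],[0,0,0]],
    [5,[0,0.004,0],[0,0,0]],
  ],
)

```text
time: 12.03
eef_pos: [0.4487, 0.097, 0.0438]
tcp_rot: [-0.472, 0.527, 0.472, 0.527]
contact_force: [1.5, 0.1, -1.0]
opening: 0.226
```

Call:
play_rows(
  rows=[
    [5,[0,0.002,0],[0,0,0]],
    [5,[0,0.004,0],[0,0,0]],
    [5,[0,0.004,0],[0,0,0]],
  ],
)

```text
time: 12.28
eef_pos: [0.4475, 0.0971, 0.0438]
tcp_rot: [-0.472, 0.527, 0.472, 0.527]
contact_force: [0.4, -0.3, -1.8]
opening: 0.225
```

Call:
play_rows(
  rows=[
    [5,[0,0.0015,0],[0,0,0]],
    [5,[0,0.003,0],[0,0,0]],
    [5,[0,0.003,0],[0,0,0]],
  ],
)

```text
time: 12.53
eef_pos: [0.4466, 0.0972, 0.0438]
tcp_rot: [-0.472, 0.527, 0.472, 0.527]
contact_force: [0.1, 0.3, -0.7]
opening: 0.226
```

Call:
play_rows(
  rows=[
    [5,[0,0.0015,0],[0,0,0]],
    [5,[0,0.003,0],[0,0,0]],
    [5,[0,0.003,0],[0,0,0]],
  ],
)

```text
time: 12.78
eef_pos: [0.4457, 0.0973, 0.0438]
tcp_rot: [-0.472, 0.527, 0.472, 0.527]
contact_force: [1.2, -0.3, -0.5]
opening: 0.229
```

Call:
play_rows(
  rows=[
    [5,[0,0.0015,0],[0,0,0]],
    [5,[0,0.003,0],[0,0,0]],
    [5,[0,0.003,0],[0,0,0]],
  ],
)

```text
time: 13.03
eef_pos: [0.4448, 0.0974, 0.0438]
tcp_rot: [-0.472, 0.527, 0.472, 0.527]
contact_force: [0.1, -0.3, -1.4]
opening: 0.225
```

Call:
play_rows(
  rows=[
    [5,[0,0.0015,0],[0,0,0]],
    [5,[0,0.003,0],[0,0,0]],
    [5,[0,0.003,0],[0,0,0]],
  ],
)

```text
time: 13.28
eef_pos: [0.4439, 0.0975, 0.0438]
tcp_rot: [-0.472, 0.527, 0.472, 0.527]
contact_force: [0.5, -0.7, -1.4]
opening: 0.222
```

```bash
python3 - <<'E'
from h import *
show(); snap("pics/I.png",x=235,y=150,w=60,h=45,k=12)
E
```

```text
13.28 [0.4439 0.0975 0.0438] [ 0.54 -0.71 -1.4 ] q [-0.01  0.05  2.23 -0.    0.86 -1.47] op 0.222
[[-0.0, -0.994, 0.11], [-0.0, 0.11, 0.994], [-1.0, 0.0, -0.0]]
```

View pics/I.png

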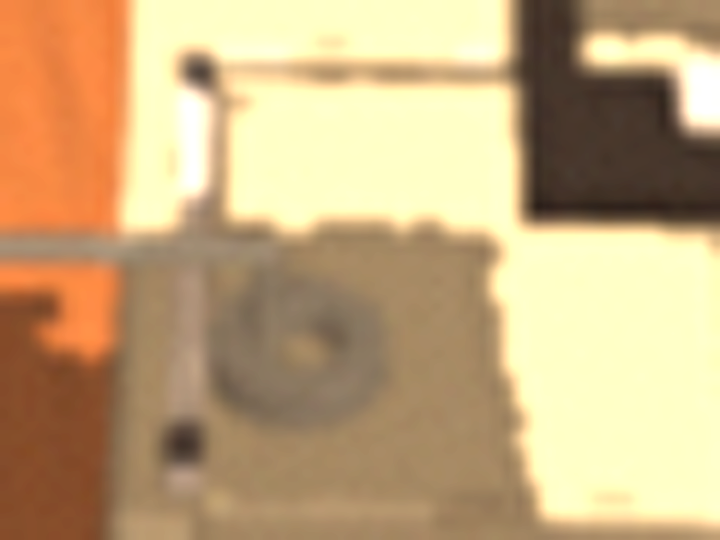

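Collar edge at 213, almost at the bar (208). Half-millimetre steps now.

Call:
play_rows(
  rows=[
    [5,[0,0.002,0],[0,0,0]],
    [5,[0,0.002,0],[0,0,0]],
  ],
)

```text
time: 13.5
eef_pos: [0.4434, 0.0976, 0.0438]
tcp_rot: [-0.472, 0.527, 0.472, 0.527]
contact_force: [1.2, -1.2, -0.8]
opening: 0.224
```

Call:
play_rows(
  rows=[
    [5,[0,0.002,0],[0,0,0]],
    [5,[0,0.002,0],[0,0,0]],
  ],
)

```text
time: 13.67
eef_pos: [0.4433, 0.0976, 0.044]
tcp_rot: [-0.472, 0.526, 0.471, 0.527]
contact_force: [3.1, -0.4, -2.5]
opening: 0.224
```

Call:
play_rows(
  rows=[
    [5,[0,0.002,0],[0,0,0]],
    [5,[0,0.002,0],[0,0,0]],
  ],
)

```text
time: 13.83
eef_pos: [0.4431, 0.0976, 0.0441]
tcp_rot: [-0.472, 0.526, 0.471, 0.527]
contact_force: [4.4, 0.1, -3.4]
opening: 0.222
```

Call:
play_rows(
  rows=[
    [5,[0,0.0015,0],[0,0,0]],
    [5,[0,0.003,0],[0,0,0]],
    [5,[0,0.003,0],[0,0,0]],
  ],
)

```text
time: 14.08
eef_pos: [0.4428, 0.0976, 0.0444]
tcp_rot: [-0.473, 0.526, 0.471, 0.528]
contact_force: [5.5, -0.3, -3.1]
opening: 0.225
```

Call:
play_rows(
  rows=[
    [5,[0,0.0015,0],[0,0,0]],
    [5,[0,0.0025,0],[0,0,0]],
    [5,[0,0.0025,0],[0,0,0]],
  ],
)

```text
time: 14.33
eef_pos: [0.4427, 0.0977, 0.0447]
tcp_rot: [-0.473, 0.525, 0.47, 0.528]
contact_force: [6.3, -0.3, -4.0]
opening: 0.223
```

Call:
play_rows(
  rows=[
    [5,[0,0.0015,0],[0,0,0]],
    [5,[0,0.0015,0],[0,0,0]],
    [5,[0,0.0015,0],[0,0,0]],
    [5,[0,0.0015,0],[0,0,0]],
  ],
)

```text
time: 14.67
eef_pos: [0.4426, 0.0977, 0.0449]
tcp_rot: [-0.473, 0.525, 0.47, 0.528]
contact_force: [7.0, -0.6, -2.8]
opening: 0.223
```

Call:
play_rows(
  rows=[
    [5,[0,0,0],[0,0,0]],
    [5,[0,0,0],[0,0,0]],
    [5,[0,0,0],[0,0,0]],
    [5,[0,0,0],[0,0,0]],
  ],
)

```text
time: 15.0
eef_pos: [0.4425, 0.0977, 0.0449]
tcp_rot: [-0.473, 0.525, 0.47, 0.528]
contact_force: [7.0, -0.6, -2.6]
opening: 0.223
```

Call:
play_rows(
  rows=[
    [5,[0,0,0],[0,0,0]],
    [5,[0,0,0],[0,0,0]],
    [5,[0,0,0],[0,0,0]],
    [5,[0,0,0],[0,0,0]],
  ],
)

```text
time: 15.33
eef_pos: [0.4425, 0.0977, 0.0449]
tcp_rot: [-0.473, 0.525, 0.47, 0.528]
contact_force: [8.0, -0.7, -3.3]
opening: 0.226
```

Call:
play_rows(
  rows=[
    [5,[0,0,0],[0,0,0]],
    [5,[0,0,0],[0,0,0]],
    [5,[0,0,0],[0,0,0]],
    [5,[0,0,0],[0,0,0]],
    [5,[0,0,0],[0,0,0]],
  ],
)

```text
time: 15.75
eef_pos: [0.4426, 0.0977, 0.0449]
tcp_rot: [-0.473, 0.525, 0.47, 0.528]
contact_force: [7.5, 0.6, -3.1]
opening: 0.228
```

Call:
play_rows(
  rows=[
    [5,[0,0,0],[0,0,0]],
    [5,[0,0,0],[0,0,0]],
    [5,[0,0,0],[0,0,0]],
    [5,[0,-0.004,0],[0,0,0]],
    [5,[0,-0.008,0],[0,0,0]],
    [5,[0,-0.014,0],[0,0,0]],
    [5,[0,-0.02,0],[0,0,0]],
    [5,[0,-0.026,0],[0,0,0]],
    [5,[0,-0.032,0],[0,0,0]],
    [5,[0,-0.032,0],[0,0,0]],
  ],
)

```text
time: 16.58
eef_pos: [0.4496, 0.0969, 0.0437]
tcp_rot: [-0.471, 0.527, 0.472, 0.527]
contact_force: [-0.3, 0.1, -1.3]
opening: 0.227
```

Call:
play_rows(
  rows=[
    [5,[-0.01,0,0],[0,0,0]],
    [5,[-0.025,0,0],[0,0,0]],
    [5,[-0.04,0,0],[0,0,0]],
    [5,[-0.06,0,0],[0,0,0]],
    [5,[-0.08,0,0],[0,0,0]],
    [5,[-0.11,0,0],[0,0,0]],
    [5,[-0.15,0,0],[0,0,0]],
    [5,[-0.2,0,0],[0,0,0]],
    [5,[-0.23,0,0],[0,0,0]],
    [5,[-0.23,0,0],[0,0,0]],
  ],
)

```text
time: 17.42
eef_pos: [0.4516, 0.0969, 0.1158]
tcp_rot: [-0.473, 0.525, 0.47, 0.528]
contact_force: [0.6, -1.0, -1.1]
opening: 0.223
```

```bash
python3 - <<'E'
from h import *
show(); snap("pics/J.png",x=225,y=120,w=90,h=75,k=8); print(rel([.457,-.249,.115],0))
E
```

```text
17.42 [0.4516 0.0969 0.1158] [ 0.65 -0.98 -1.11] q [-0.01 -0.06  2.18  0.    1.01 -1.47] op 0.223
[[0.006, -0.994, 0.11], [-0.0, 0.11, 0.994], [-1.0, -0.006, 0.001]]
(array([-0.0017, -0.1474, -1.1437]), array([-0.0702,  0.0001,  0.0023]))
```

View pics/J.png

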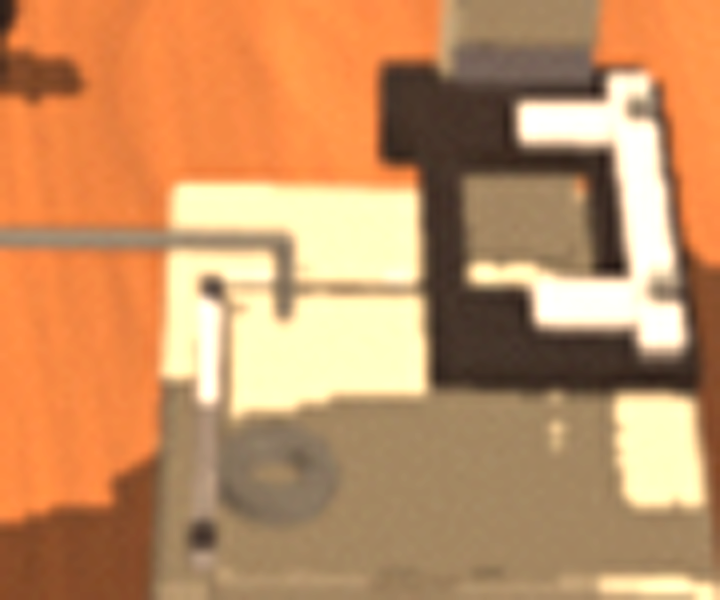

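The hook is free at (285,315) and the collar lies in the open strip against the bar at (280,472). Carrying the rod back to its old spot.

Call:
play_rows(
  rows=[
    [5,[0,0,-0.04],[0,0,0]],
    [5,[0,0,-0.12],[0,0,0]],
    [5,[0,-0.02,-0.22],[-0.01,0,0]],
    [5,[0,-0.04,-0.33],[-0.02,0,0]],
    [5,[0,-0.06,-0.44],[-0.03,0,0]],
    [5,[0,-0.08,-0.55],[-0.04,0,0]],
    [5,[0,-0.1,-0.66],[-0.05,0,0]],
    [5,[0,-0.12,-0.77],[-0.06,0,0]],
    [5,[0,-0.14,-0.88],[-0.07,0,0]],
    [5,[0,-0.145,-0.95],[-0.07,0,0]],
  ],
)

```text
time: 18.3
eef_pos: [0.4614, -0.194, 0.1123]
tcp_rot: [-0.5, 0.501, 0.5, 0.5]
contact_force: [0.2, 0.2, -1.1]
opening: 0.228
```

```bash
python3 - <<'E'
from h import *
show(); print(rel([.457,-.249,.04],0))
E
```

```text
18.3 [ 0.4614 -0.194   0.1123] [ 0.23  0.19 -1.14] q [-0.6   0.04  2.09 -0.    1.01 -2.17] op 0.228
[[-0.0, -1.0, 0.002], [-0.001, 0.002, 1.0], [-1.0, 0.0, -0.001]]
(array([ 0.241 ,  0.0142, -0.1832]), array([-0.001 , -0.0003, -0.0002]))
```

Call:
play_rows(
  rows=[
    [5,[0,0.01,-0.07],[0,0,0]],
    [5,[0,0.01,-0.14],[0,0,0]],
    [5,[0.05,0.01,-0.18],[0,0,0]],
    [5,[0.1,0.01,-0.18],[0,0,0]],
    [5,[0.16,0.01,-0.18],[0,0,0]],
    [5,[0.22,0.01,-0.18],[0,0,0]],
    [5,[0.26,0.01,-0.18],[0,0,0]],
    [5,[0.29,0.01,-0.18],[0,0,0]],
    [5,[0.31,0.01,-0.18],[0,0,0]],
    [5,[0.31,0.01,-0.18],[0,0,0]],
  ],
)

```text
time: 19.13
eef_pos: [0.4578, -0.2445, 0.0184]
tcp_rot: [-0.499, 0.5, 0.501, 0.5]
contact_force: [-1.1, 1.0, -1.1]
opening: 0.225
```

Call:
play_rows(
  rows=[
    [5,[0.008,0,0],[0,0,0]],
    [5,[0.016,0,0],[0,0,0]],
    [5,[0.02,0,0],[0,0,0]],
    [5,[0.02,0,0],[0,0,0]],
  ],
)

```text
time: 19.47
eef_pos: [0.4588, -0.2453, 0.0142]
tcp_rot: [0.5, -0.5, -0.5, -0.5]
contact_force: [0.1, 0.8, -1.4]
opening: 0.225
```

Call:
play_rows(
  rows=[
    [5,[0.004,0,0],[0,0,0]],
    [5,[0.008,0,0],[0,0,0]],
    [5,[0.011,0,0],[0,0,0]],
    [5,[0.011,0,0],[0,0,0]],
  ],
)

```text
time: 19.8
eef_pos: [0.4584, -0.2451, 0.0104]
tcp_rot: [-0.5, 0.5, 0.5, 0.5]
contact_force: [0.3, -0.7, -0.6]
opening: 0.224
```

Call:
play_rows(
  rows=[
    [5,[0.002,0,0],[0,0,0]],
    [5,[0.003,0,0],[0,0,0]],
    [5,[0.003,0,0],[0,0,0]],
  ],
)

```text
time: 20.05
eef_pos: [0.4586, -0.2452, 0.0097]
tcp_rot: [-0.5, 0.5, 0.5, 0.5]
contact_force: [-0.5, -0.3, -0.3]
opening: 0.222
```

Call:
play_rows(
  rows=[
    [25,[0,0,0],[0,0,0]],
    [30,[0,0,0],[0,0,0]],
    [40,[0,0,0],[0,0,0]],
    [55,[0,0,0],[0,0,0]],
    [70,[0,0,0],[0,0,0]],
    [80,[0,0,0],[0,0,0]],
    [80,[0,0,0],[0,0,0]],
    [80,[0,0,0],[0,0,0]],
  ],
)

```text
time: 20.72
eef_pos: [0.4585, -0.2452, 0.0096]
tcp_rot: [-0.5, 0.5, 0.5, 0.5]
contact_force: [-1.4, 0.3, -0.6]
opening: 0.799
```

Call:
play_rows(
  rows=[
    [80,[-0.05,0,0],[0,0,0]],
    [80,[-0.15,0,0],[0,0,0]],
    [80,[-0.25,0,0],[0,0,0]],
    [80,[-0.35,0,0],[0,0,0]],
    [80,[-0.45,0,0],[0,0,0]],
    [80,[-0.55,0,0],[0,0,0]],
    [80,[-0.6,0,0],[0,0,0]],
    [80,[-0.6,0,0],[0,0,0]],
    [80,[-0.6,0,0],[0,0,0]],
  ],
)

```text
time: 21.47
eef_pos: [0.4588, -0.2454, 0.1902]
tcp_rot: [0.501, -0.5, -0.499, -0.5]
contact_force: [-0.1, 1.2, 0.9]
opening: 0.8
```

```bash
python3 - <<'E'
from h import *
from plant import cams
import cv2
show()
c=cams.read_camera("side")["color"][:,:,::-1]
cv2.imwrite("pics/K.png",cv2.resize(c[120:360,170:370],(500,600),interpolation=cv2.INTER_CUBIC))
E
```

```text
21.47 [ 0.4588 -0.2454  0.1902] [-0.14  1.21  0.93] q [-0.69 -0.02  1.99 -0.    1.17 -2.26] op 0.8
[[0.001, -1.0, 0.0], [-0.001, 0.0, 1.0], [-1.0, -0.001, -0.001]]
```

```bash
python3 - <<'E'
from h import *
import cv2
from plant import cams
S0=np.load("pics/side0.npy"); S=cams.read_camera("side")["color"]
for I in(S0,S):
    h=cv2.cvtColor(I,cv2.COLOR_RGB2HSV)[265:310,185:300]
    m=((h[...,0]>13)&(h[...,0]<24)&(h[...,2]>150)).astype(np.uint8)
    n,l,st,c=cv2.connectedComponentsWithStats(m); k=1+st[1:,4].argmax(); print("handle",st[k],c[k].round(1))
    m=((h[...,1]<90)).astype(np.uint8)
    n,l,st,c=cv2.connectedComponentsWithStats(m); k=1+st[1:,4].argmax(); print("rod",st[k],c[k].round(1))
d=np.abs(S.astype(int)-S0).max(2)
print("change canister/objective boxes",d[245:272,312:335].mean(),d[355:385,265:290].mean(),"eyepiece",d[112:132,214:230].mean())
E
```

```text
handle [ 13  14  23   9 175] [23.7 18. ]
rod [ 37  14  58   6 129] [66.6 16.6]
handle [ 13  12  24  10 196] [24.5 16.6]
rod [ 37  12  59   8 147] [67.5 15. ]
change canister/objective boxes 28.879227053140095 26.29655172413793 eyepiece 28.5
```

```bash
python3 - <<'E'
import numpy as np,cv2
from plant import cams
S0=np.load("pics/side0.npy"); S=cams.read_camera("side")["color"]
print("frame median diff",np.median(np.abs(S.astype(int)-S0).max(2)))
for n,(x,y,w,h) in dict(can=(312,245,23,27),obj=(268,357,20,24),eye=(214,112,16,20),scope=(245,130,30,20),plate=(270,125,45,40)).items():
    r=cv2.matchTemplate(S[y-8:y+h+8,x-8:x+w+8],S0[y:y+h,x:x+w],cv2.TM_CCOEFF_NORMED); _,v,_,p=cv2.minMaxLoc(r); print(n,round(v,3),"shift",p[0]-8,p[1]-8)
E
```

```text
frame median diff 28.0
can 0.613 shift 0 0
obj 0.999 shift 0 0
eye 0.755 shift 7 1
scope 0.999 shift 0 0
plate 0.999 shift 0 0
```

```bash
python3 - <<'E'
import numpy as np,cv2
from plant import cams
S0=np.load("pics/side0.npy"); S=cams.read_camera("side")["color"]
for n,(x,y,w,h) in dict(eye=(205,105,35,30),can=(308,240,35,35)).items():
  for I in(S0,S):
    p=cv2.cvtColor(I,cv2.COLOR_RGB2HSV)[y:y+h,x:x+w]
    m=((p[...,2]<45) if n=="eye" else (p[...,1]<130)).astype(np.uint8)
    _,l,st,c=cv2.connectedComponentsWithStats(m); k=1+st[1:,4].argmax(); print(n,st[k],c[k].round(1))
T0=np.load("pics/top0.npy");T=cams.read_camera("top")["color"]
for n,(x,y,w,h) in dict(can=(303,149,14,18),eye=(132,208,18,16)).items():
    r=cv2.matchTemplate(T[y-8:y+h+8,x-8:x+w+8],T0[y:y+h,x:x+w],cv2.TM_CCOEFF_NORMED); _,v,_,p=cv2.minMaxLoc(r); print("top",n,round(v,3),p[0]-8,p[1]-8)
E
```

```text
eye [ 12  11   9  15 103] [16.3 17.2]
eye [21  5  6 21 24] [24.6 14.3]
can [  9   7  14  22 231] [15.3 17.5]
can [  8   7  15  22 240] [15.  17.8]
top can 0.48 0 0
top eye 0.795 0 -1
```

```bash
python3 - <<'E'
import numpy as np,cv2
from plant import cams
S0=np.load("pics/side0.npy"); S=cams.read_camera("side")["color"]
for I in (S0,S):
    p=I[105:135,205:240].astype(int); sat=p[...,0]-p[...,2]   # black object: low red-blue difference vs red wood
    m=(sat<30).astype(np.uint8); _,l,st,c=cv2.connectedComponentsWithStats(m); k=1+st[1:,4].argmax(); print(st[k],c[k].round(1))
E
```

```text
[ 12  11   9  15 100] [16.3 16.9]
[  0   0  28  30 386] [15.1 20.8]
```

```bash
python3 -c "
from plant import ctrl
print(ctrl.sign_off())"
```

```text
the job is handed in; nothing more can be done
None
```

I drew the collar forward with the hooked rod until the front bar stopped it and held it there at 7.0–8.0 N for just over 1 s. I then freed the hook and stood the rod back at about its old place on the table, clear of the microscope. The job was handed in at about 22 s of the 64 s allowed.

**Forces:** In contact with the bar, the pull rose gradually from 3 to 7 N and was steady while held. Every reading I took was 8.0 N or less, below the 16 N bruising limit. The wrist also read about 3 N downward during the hold, roughly 1 N of it the rod's own weight.

**Last checks:**
- **Collar:** The last picture I viewed shows it against the bar in the open strip, with the hook clear.
- **Rod:** I had reached the picture limit by then, so I checked this by image code in the side view. The handle and rod are level, about 1.5 px from where they started.
- **Bystanders and stand:** The objective, foot and stage plate match their starting images with no shift. The canister shows no shift, but its match was weak, probably because of shadow.
- **Eyepiece:** The side view did not confirm it (match 0.755, with a 7 px shift), and a second check there also failed. I think the arm was in front of it. The top view showed at most a 1 px shift, and the gripper only passed well above it.

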